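# Sort the washed utensils and hand over the burger turner

### The arm

A 6-joint arm with a two-finger parallel gripper is mounted at the origin on the work surface. World frame = base frame: x ahead of the robot, y to its left, z up, the work surface at z = 0. Lengths are in m, angles in rad, forces in N, time in s.
With the tool pointing down it reaches from about 0.375 to 0.975 m from the base axis. Payload 3.8 kg.
Tool frame: the origin (TCP) lies at the very end of the fingers, on their centre line; the grasp point (between the pads) lies 19 mm behind it; z points along the fingers, y is the line along which they close (so a half turn about z gives the same grasp; the last joint's range is limited). The gripper opens to 85 mm and grips with 20 to 120 N. Pads are 22 mm wide; open, the fingers measure 114 mm over their backs; the gripper's body (76 mm by 85 mm) begins 54 mm behind the grasp point. The pads swing forward as they close: fully open they stand 13 mm farther back than shut.
Start: joints at [-1.364, 0.264, 1.604, -0, 1.274, -0.037], TCP at [0.163, -0.655, 0.231] pointing down, gripper open.
Joint ranges: [-2.63, 2.63], [-0.94, 2.18], [0.31, 2.57], [-1.31, 4.45], [0, 2.66], [-2.55, 2.55]. Speed limits (rad/s): [2.57, 2.57, 3.14, 3.14, 3.14, 3.14].

### API

Orientations are given as a rotation vector (axis times angle).
In Python, from workcell import read_state, read_camera, calibration, finish_job gives the robot as it stands.
- The arm moves only by the tool step_arm, never from a script. Its argument "commands" is a list of rows, each an object of numbers: "fingers": the gripper's target within -1 to 1 (shut at 1, half-way at 0, fully open at -1); "dx", "dy", "dz": the shift along the tool's x, y, z in m; "roll": the turn about the tool's z in degrees. In form: [{"fingers": .., "dx": .., "dy": .., "dz": .., "roll": ..}, ...]. A call has 1 to 8 rows; each row is the pose to reach, as a shift and turn from the pose commanded when the call began, along the tool's axes at that moment; what a row does not reach only later rows make up. A row lasts 1/8 s, in which the tool goes at most 62.5 mm and 10.7 degrees, less where a joint would pass 70% of its speed; a pose out of reach is approached as far as the arm can. A call with a gripper value outside its range is refused whole. The fingers move at their own pace and stop on an object; "squeeze" is the grip in N (left out, the last holds). Time passes only in rows, so rows that repeat a pose let the fingers close. It gives the time, the measured TCP pose, the force, the opening and the grip force at its end, in the units of the state.
- read_state(): the state, without advancing time (a new reading comes with each control period).
- read_camera(name): name is "scene" or "top" or "wrist"; returns (picture, depth): 420x560x3 uint8, blue, green, red; 420x560 float32, m along the optical axis (not along the pixel's ray), 0 where there is no reading.
- calibration(name): a dict with "intrinsics" (3x3 intrinsics, pixels), "k1" (the pictures are not rectified: a ray, as slopes to the right and down, at radius r is drawn at 1 + k1 r^2 times it, then the intrinsics apply), "world_to_cam" (4x4, takes a point from world to camera coordinates). Camera axes: x right, y up, looking along -z (the intrinsics and any distortion apply to the point x, -y, -z); pixel columns grow to the right and rows downward; lengths in m; the calibration is good to about 2 mm. A picture is of the moment at which its call begins: read the wrist's pose just before it. calibration takes no time and is no camera call; for the wrist camera it gives the pose at the moment of the call.
- finish_job(): hands the job in; it is judged then, once.
The state is a dict: "time": time; "q": joint angles; "joint_vel": joint speeds; "joint_torque": joint torques, N m; "tool_pos": TCP position; "tcp_rot": TCP orientation; "wrist_force": force on the tool from outside, world axes, zero at the start; "torque": the same for the moment, N m; "width": opening from 0.0 (shut) to 1.0 (fully open); "grip_force": force on a finger pad.
Only numpy, scipy, OpenCV 4.12 (cv2) and the standard library are available. Lean on these libraries where they do the work, as an engineer would, in place of code of your own. Each camera call takes 0.05 s, during which the arm holds its last target. There are 200 camera calls.

### The job

Sort the washed utensils on the snack-stand counter: lay the green-handled serving spoon flat in the steel pan and the red-handled pizza cutter flat in the blue tub. Then take the burger turner by the middle of its steel neck and offer it to the cook: hold it still and level, right way up, 20 cm above the counter, with its black handle centred over the yellow mat and pointing the way the mat's arrow points. Finish while still holding it there, and leave the two sauce bottles and the shaker alone.

Things in the scene. Friction and masses are not known exactly. Their poses are not given: they have to be found in the camera images.
- turner_mid (a point): Burger turner, dark steel blade, black handle, 275 mm long, 0.12-0.26 kg. Origin: middle of its steel neck (12 mm wide, 12 mm high: the place to grip), 18 mm above the underside. x: from working end to handle, z up. Bare neck x -45 to 45 mm, handle 45 to 145 (28 wide, 28 high), flat blade -45 to -130 (75 wide, 3 thick, on the underside). Starts with handle pointing away from the robot, within 0.35 rad.
- turner_grip (a point): Centre of the turner's black handle: 95 mm from turner_mid along the turner's x, 14 mm above its underside (4 mm lower than turner_mid). Same axes. This is the point to bring over the mat, 200 mm above the counter.
- spoon_mid (a point): Serving spoon, steel with green handle, 211 mm long, 0.11 kg. Origin: middle of its steel neck (12 mm wide, 12 mm high: the place to grip), 18 mm above the underside. x: from working end to handle, z up. Bare neck x -45 to 30 mm, handle 30 to 105 (24 wide, 28 high), round bowl -46 to -106 (60 across, 18 high).
- cutter_mid (a point): Pizza cutter lying flat, steel with red handle, 216 mm long, 0.13 kg. Origin: middle of its steel neck (12 mm wide, 12 mm high: the place to grip), 18 mm above the underside. x: from working end to handle, z up. Bare neck x -38 to 30 mm, handle 30 to 105 (26 wide, 28 high), round blade 72 across centred at x -75.
- steel_pan: Bare-metal food pan, for the spoon, fixed to the counter, open on top, 260 mm long (x) by 150 mm wide (y) by 50 mm high, walls and floor 4 mm thick, with an 8 mm rim lip outside. It stands left or right of the robot. Origin: centre of its underside, on the counter; x along its length.
- blue_tub: Blue plastic tub, for the pizza cutter, fixed to the counter, open on top, 260 mm long (x) by 150 mm wide (y) by 50 mm high, walls and floor 4 mm thick, with an 8 mm rim lip outside. It stands left or right of the robot. Origin: centre of its underside, on the counter; x along its length.
- mat: Flat yellow hand-over mat at the far side of the counter, fixed, 100 x 100 mm and 2 mm thick, with a black arrow on it. Origin: centre of its underside, on the counter; the arrow points along its +x, away from the robot within 0.5 rad.
- ketchup: Bystander: red sauce bottle with white cap, 58 mm diameter, 165 mm high, standing loose. Origin: centre of its underside.
- mustard: Bystander: yellow sauce bottle with white cap, 58 mm diameter, 165 mm high, standing loose. Origin: centre of its underside.
- shaker: Bystander: clear shaker jar with metal top, 56 mm diameter, 90 mm high, standing loose. Origin: centre of its underside.
There are look-alikes about, which are no part of the job. Leave any orange or purple look-alike of the part that bears cutter_mid alone.

How it is judged:
By the outcome, as a careful person would: the job done as asked, in the order asked, and still so for the second after the job is handed in, while the arm keeps its last pose, push and grip.
It also fails if it takes over 72 s, if anything falls off the work surface, if the arm or the gripper's body presses on something with over 40 N, if the wrist force passes 120 N, or if a joint passes its speed limit or range.

## Working session

There is one attempt and no reset: what is moved stays moved. The work goes in short steps, Python scripts to look and compute and a tool call to move; the robot and the scene stay as the last step left them, time stands still between calls to the robot, and variables do not carry over. Pictures are saved under pics/ and viewed, at most 10 in all, crops included, and the job is handed in when it is done.

Besides the shell and the picture viewer there is one more tool, called after "Call:" by a JSON object that holds its "method" and its "body". step_arm: Moves the arm, as the interface text tells. Its arguments: {"type":"object","properties":{"commands":{"type":"array","items":{"type":"object","properties":{"fingers":{"type":"number"},"dx":{"type":"number"},"dy":{"type":"number"},"dz":{"type":"number"},"roll":{"type":"number"}}}},"squeeze":{"type":"number"}},"required":["commands"]}

```bash
mkdir -p pics
cat > h.py <<'E'
import numpy as np,cv2
from workcell import read_state, read_camera, calibration, finish_job
from scipy.spatial.transform import Rotation as R
def ray(cal,uv):
    K=np.array(cal["intrinsics"]);W=np.array(cal["world_to_cam"])
    p=cv2.undistortPoints(np.array(uv,float).reshape(-1,1,2),K,np.array([cal["k1"],0,0,0],float)).reshape(-1,2)
    d=np.c_[p[:,0],-p[:,1],-np.ones(len(p))]@W[:3,:3]
    return -W[:3,:3].T@W[:3,3],d
def onz(cal,uv,z):
    o,d=ray(cal,uv); return o+d*((z-o[2])/d[:,2])[:,None]
def cloud(cal,depth):
    o,d=ray(cal,np.stack(np.meshgrid(np.arange(560),np.arange(420)),-1).reshape(-1,2))
    return (o+d*depth.reshape(-1,1)).reshape(420,560,3)
E
python3 - <<'E'
from h import *
for n in("top","scene"):
    im,d=read_camera(n);cv2.imwrite(f"pics/{n}0.png",im);np.savez(f"{n}0.npz",im=im,d=d)
    c=calibration(n);print(n,(-np.array(c["world_to_cam"])[:3,:3].T@np.array(c["world_to_cam"])[:3,3]).round(3),(d>0).mean())
s=read_state();print(s)
E
```

```text
top [0.421 0.118 1.335] 0.9959311224489796
scene [1.06  0.894 0.675] 0.9961352040816327
{'time': 0.1, 'q': array([-1.36389975e+00,  2.64709951e-01,  1.60527564e+00, -3.21522099e-05,
        1.27369481e+00, -3.68703251e-02]), 'joint_vel': array([ 0.00057857, -0.00125992, -0.00228154, -0.00033972,  0.00107634,
        0.00148734]), 'joint_torque': array([-3.57330191e-04, -5.16707146e+01, -3.68590343e+01, -1.01611824e-04,
        6.27511967e-03,  2.43454656e-05]), 'tool_pos': array([ 0.16278583, -0.65437844,  0.23004424]), 'tcp_rot': array([-3.11622244e+00, -3.81722923e-01,  3.26344534e-04]), 'wrist_force': array([-0.71980982,  0.44719585, -0.25163092]), 'torque': array([ 0.02380638, -0.01145217, -0.03548604]), 'grip_force': 0.0, 'width': 1.0002048302166098}
```

View pics/top0.png

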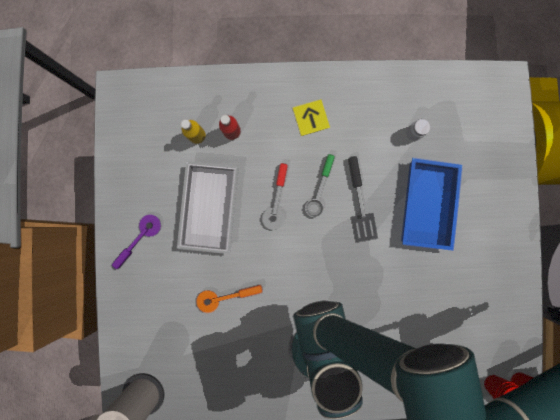

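View pics/scene0.png

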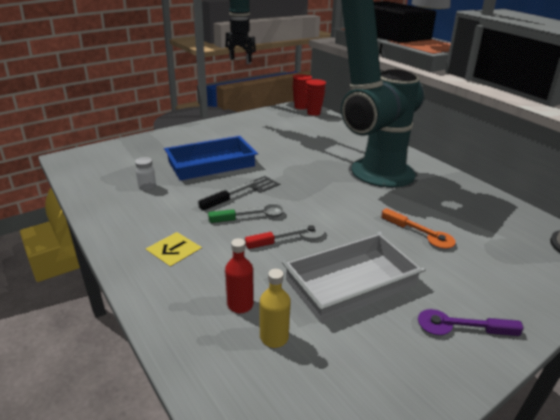

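The top view shows:
- **Targets:** red cutter (handle 281,175; blade 271,217), green spoon (328,165; bowl 313,209) and turner (handle 354,170; blade 365,228).
- **Destinations:** pan (207,208), tub (432,204) and mat (311,117).
- **Look-alikes:** purple cutter (137,240) and orange cutter (228,297). The one at (281,175) is the only one with a red handle, so it is the target.

```bash
cat > m.py <<'E'
from h import *
f=np.load("top0.npz");im,d=f["im"],f["d"];c=calibration("top");P=cloud(c,d)
cv2.imwrite("pics/crop.png",cv2.resize(im[90:260,160:480],None,fx=2.4,fy=2.4,interpolation=cv2.INTER_CUBIC))
hsv=cv2.cvtColor(im,cv2.COLOR_BGR2HSV);H,S,V=cv2.split(hsv)
def box(x0,y0,x1,y1):
    m=np.zeros(H.shape,bool);m[y0:y1,x0:x1]=1;return m
def cen(m):
    n,l,st,ce=cv2.connectedComponentsWithStats(m.astype(np.uint8));k=1+np.argmax(st[1:,4]);return (l==k),ce[k],st[k,4]
def pca(uv,z):
    p=onz(c,uv,z)[:,:2];m=p.mean(0);w,v=np.linalg.eigh(np.cov((p-m).T));a=v[:,1]
    return m,a*np.sign(a[0]),np.ptp((p-m)@v,axis=0)
for n,m in dict(red=((H<8)|(H>172))&(S>130)&box(265,155,300,195),green=(H>40)&(H<80)&(S>110)&box(310,145,345,190),black=(V<60)&box(335,150,370,190)).items():
    k,ce,a=cen(m);uv=np.argwhere(k)[:,::-1]
    me,ax,ext=pca(uv,0.02);print(n,ce.round(1),a,me.round(4),"yaw",round(np.arctan2(ax[1],ax[0]),3),ext.round(3),"z",np.percentile(P[k][:,2],[10,50,90]).round(3))
    b={'red':(255,155,300,235),'green':(300,145,345,225),'black':(335,150,382,250)}[n]
    hm=(P[...,2]>0.006)&box(*b);kk,_,a2=cen(hm);p=P[kk][:,:2];mm=p.mean(0);w,v=np.linalg.eigh(np.cov((p-mm).T));ax=v[:,1]*np.sign(v[0,1])
    print("   whole",a2,mm.round(4),"yaw",round(np.arctan2(ax[1],ax[0]),3),"along ext",((p-mm)@ax).min().round(3),((p-mm)@ax).max().round(3), "ends",(mm+ax*((p-mm)@ax).min()).round(3),(mm+ax*((p-mm)@ax).max()).round(3))
def rect(n,m,z):
    k,ce,a=cen(m);q=onz(c,np.argwhere(k)[:,::-1],z)[:,:2] if z is not None else P[k][:,:2]
    r=cv2.minAreaRect(q.astype(np.float32));print(n,a,np.round(r[0],4),np.round(r[1],3),round(r[2],1),ce.round(1))
    print(cv2.boxPoints(r).round(3).tolist())
rect("mat",(H>20)&(H<35)&(S>120)&box(285,90,340,145),.002)
rect("pan",(P[...,2]>0.03)&box(165,155,245,262),None)
rect("tub",(P[...,2]>0.03)&box(395,150,470,260),None)
k,ce,_=cen((V<70)&box(298,102,325,132));print("arrow",onz(c,[ce],.002).round(4))
for n,b in dict(must=(175,110,207,148),ket=(213,105,244,143),shak=(405,112,435,145)).items():
    k=(P[...,2]>0.05)&box(*b);print(n,P[k].mean(0).round(3),P[k][:,2].max())
E
python3 m.py
```

```text
red [281.5 174.5] 159 [0.5669 0.122 ] yaw -0.214 [0.023 0.071] z [0.024 0.028 0.032]
   whole 674 [0.4745 0.1436] yaw -0.216 along ext -0.084 0.136 ends [0.393 0.161] [0.607 0.115]
green [327.8 164.9] 130 [ 0.5937 -0.0278] yaw -0.337 [0.02  0.068] z [0.024 0.028 0.032]
   whole 440 [ 0.5256 -0.002 ] yaw -0.341 along ext -0.139 0.108 ends [0.395 0.044] [ 0.627 -0.038]
black [353.3 172.9] 154 [ 0.5655 -0.109 ] yaw 0.155 [0.027 0.095] z [0.023 0.028 0.032]
   whole 443 [ 0.536  -0.1151] yaw 0.091 along ext -0.12 0.085 ends [ 0.417 -0.126] [ 0.62  -0.107]
mat 808 [0.7557 0.0202] [0.099 0.099] 15.0 [310.9 117.4]
[[0.6949999928474426, 0.054999999701976776], [0.7210000157356262, -0.03999999910593033], [0.8159999847412109, -0.014999999664723873], [0.7910000085830688, 0.08100000023841858]]
pan 1231 [0.4588 0.2786] [0.329 0.278] 82.9 [205.4 206.9]
[[0.30000001192092896, 0.13300000131130219], [0.5759999752044678, 0.09799999743700027], [0.6169999837875366, 0.42399999499320984], [0.3409999907016754, 0.45899999141693115]]
tub 1261 [ 0.4875 -0.1689] [0.545 0.275] 80.9 [435.  204.1]
[[0.3089999854564667, -0.41600000858306885], [0.5799999833106995, -0.46000000834465027], [0.6660000085830688, 0.07800000160932541], [0.39500001072883606, 0.12200000137090683]]
arrow [[0.7455 0.0171 0.002 ]]
must [0.697 0.387 0.13 ] 1.3345522035894333
ket [0.704 0.273 0.134] 1.3345522035894333
shak [ 0.689 -0.305  0.108] 1.3345522035894333
```

View pics/crop.png

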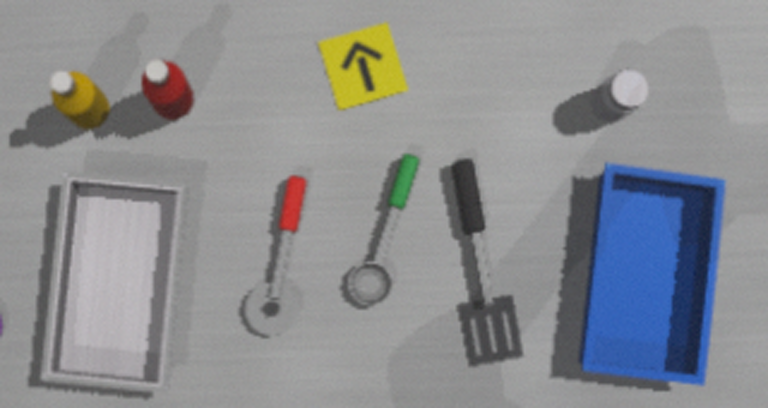

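The crop confirms that the red-handled cutter, about (285,250) in the crop, is a steel disc cutter. The green spoon and turner are also clear, and the arrow points up and slightly left, which is yaw of about +15°. Next I move above the spoon.

```bash
sed -i 's/^def box/P[d<=0]=0\ndef box/' m.py; python3 m.py | tail -9
cat > go.py <<'E'
import sys
from h import *
s=read_state();p=np.array(s["tool_pos"]);r=R.from_rotvec(s["tcp_rot"]);M=r.as_matrix()
y=np.arctan2(M[1,0],M[0,0]);print("t",round(s["time"],2),"p",p.round(4),"yaw",y.round(3),"tilt",M[:,2].round(4),"q6",s["q"][5].round(2),"w",round(s["width"],3),"g",round(s["grip_force"],1))
a=sys.argv[1:]
while len(a)>=4:
    x=np.array(a[:4],float);dd=M.T@(x[:3]-p);print("d",dd.round(4),"roll",np.degrees(y-x[3]).round(1));a=a[4:]
    p=x[:3];y=x[3];M=np.array([[np.cos(y),np.sin(y),0],[np.sin(y),-np.cos(y),0],[0,0,-1]])
E
```

```text
[[0.6949999928474426, 0.054999999701976776], [0.7210000157356262, -0.03999999910593033], [0.8159999847412109, -0.014999999664723873], [0.7910000085830688, 0.08100000023841858]]
pan 1223 [0.4687 0.3576] [0.169 0.278] 82.7 [205.4 206.7]
[[0.3199999928474426, 0.29100000858306885], [0.5960000157356262, 0.25600001215934753], [0.6169999837875366, 0.42399999499320984], [0.3409999907016754, 0.45899999141693115]]
tub 1250 [ 0.4578 -0.3538] [0.17  0.275] 80.9 [434.9 204. ]
[[0.3089999854564667, -0.41600000858306885], [0.5799999833106995, -0.46000000834465027], [0.6069999933242798, -0.2919999957084656], [0.335999995470047, -0.24799999594688416]]
arrow [[0.7455 0.0171 0.002 ]]
must [0.7   0.39  0.116] 0.1689734425514018
ket [0.708 0.275 0.117] 0.17239225922673285
shak [ 0.695 -0.314  0.083] 0.09598792386970811
```

Call:
{"method": "step_arm", "body": {"commands": [{"dx": 0.256,"dy": -0.27,"dz": 0,"roll": 0,"fingers": -0.2},{"dx": 0.256,"dy": -0.27,"dz": 0,"roll": 0,"fingers": -0.2},{"dx": 0.256,"dy": -0.27,"dz": 0,"roll": 0,"fingers": -0.2},{"dx": 0.256,"dy": -0.27,"dz": 0,"roll": 0,"fingers": -0.2},{"dx": 0.256,"dy": -0.27,"dz": 0,"roll": 0,"fingers": -0.2},{"dx": 0.256,"dy": -0.27,"dz": 0,"roll": 0,"fingers": -0.2},{"dx": 0.256,"dy": -0.27,"dz": 0,"roll": 0,"fingers": -0.2},{"dx": 0.256,"dy": -0.27,"dz": 0,"roll": 0,"fingers": -0.2}]}}

```text
time: 1.1
tool_pos: [0.3461, -0.3312, 0.2311]
tcp_rot: [3.118, 0.384, -0.001]
wrist_force: [-0.1, -0.8, -0.2]
width: 0.595
grip_force: 0.0
```

Call:
{"method": "step_arm", "body": {"commands": [{"dx": 0.256,"dy": -0.27,"dz": 0,"roll": 33,"fingers": -0.2},{"dx": 0.256,"dy": -0.27,"dz": 0,"roll": 33,"fingers": -0.2},{"dx": 0.256,"dy": -0.27,"dz": 0,"roll": 33,"fingers": -0.2},{"dx": 0.256,"dy": -0.27,"dz": 0,"roll": 33,"fingers": -0.2},{"dx": 0.256,"dy": -0.27,"dz": 0,"roll": 33,"fingers": -0.2},{"dx": 0.256,"dy": -0.27,"dz": 0,"roll": 33,"fingers": -0.2},{"dx": 0.256,"dy": -0.27,"dz": 0,"roll": 33,"fingers": -0.2},{"dx": 0.256,"dy": -0.27,"dz": 0,"roll": 33,"fingers": -0.2}]}}

```text
time: 2.1
tool_pos: [0.5303, -0.0077, 0.2308]
tcp_rot: [3.098, -0.518, -0.001]
wrist_force: [0.1, 0.0, -0.3]
width: 0.598
grip_force: 0.0
```

```bash
python3 go.py 0.53 -0.0055 0.2 -0.337
python3 - <<'E'
from h import *
c=calibration("wrist");im,d=read_camera("wrist");cv2.imwrite("pics/w1.png",im);np.savez("w1.npz",im=im,d=d,W=c["world_to_cam"])
print(np.array(c["world_to_cam"]).round(3),(d>0).mean())
E
```

```text
t 2.1 p [ 0.5303 -0.0077  0.2308] yaw -0.332 tilt [-8.e-04 -3.e-04 -1.e+00] q6 1.84 w 0.598 g 0.0
d [-0.001  -0.002   0.0308] roll 0.3
[[-0.327 -0.945 -0.001  0.167]
 [ 0.913 -0.315 -0.258 -0.453]
 [ 0.244 -0.085  0.966 -0.508]
 [ 0.     0.     0.     1.   ]] 0.995969387755102
```

View pics/w1.png

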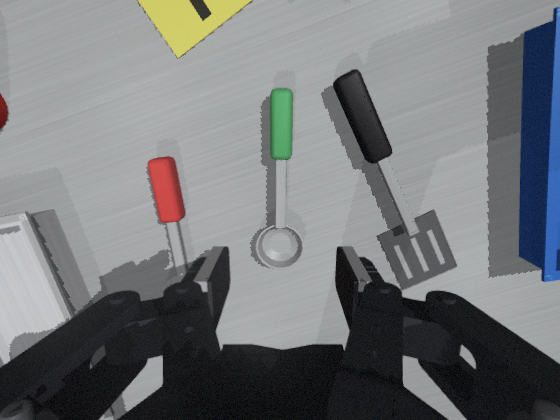

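The wrist view shows the green spoon centred (handle 281,124; neck 281,195), the red cutter handle at (167,190), and the turner handle (362,117) and neck (397,197). I'll measure all three from this view.

```bash
cat > w.py <<'E'
from h import *
f=np.load("w1.npz");im,d=f["im"],f["d"];c=dict(calibration("wrist"));c["world_to_cam"]=f["W"];P=cloud(c,d)
H,S,V=cv2.split(cv2.cvtColor(im,cv2.COLOR_BGR2HSV));yy,xx=np.mgrid[:420,:560]
def bx(a,b,e,g): return (xx>=a)&(xx<e)&(yy>=b)&(yy<g)
for n,m,off in(("spoon",(H>40)&(H<85)&(S>100)&bx(255,75,310,170),.0675),("cutter",((H<8)|(H>172))&(S>120)&bx(140,145,200,235),.0675),("turner",(V<75)&(P[...,2]>.012)&bx(325,60,400,170),.095)):
    t=m&(P[...,2]>.02)
    p=P[t];r=cv2.minAreaRect(p[:,:2].astype(np.float32));b=cv2.boxPoints(r)
    me=p[:,:2].mean(0);w,v=np.linalg.eigh(np.cov((p[:,:2]-me).T));a=v[:,1]*np.sign(v[0,1])
    print(n,t.sum(),np.round(r[0],4),np.round(r[1],3),"mean",me.round(4),"yaw",np.arctan2(a[1],a[0]).round(3),"mid",(np.array(r[0])-off*a).round(4),"z",np.percentile(p[:,2],[5,95]).round(4))
bl=(P[...,2]<.02)&(V<110)&bx(370,205,460,290);rr=cv2.minAreaRect(P[bl][:,:2].astype(np.float32));print("turner blade rect",np.round(rr[0],4),np.round(rr[1],3))
for n,uv in(("spoon neck",(281,195)),("turner neck",(397,197)),("bowl",(278,246))): print(n,onz(c,[uv],.022 if "neck" in n else .012).round(4))
m=(H>20)&(H<35)&(S>120);print((P[bx(200,300,201,301)]).round(3))
E
python3 w.py
```

```text
spoon 1434 [ 0.5923 -0.0271] [0.022 0.072] mean [ 0.5937 -0.0273] yaw -0.343 mid [ 0.5288 -0.0043] z [0.0252 0.0293]
cutter 1474 [0.5619 0.0557] [0.163 0.074] mean [0.5682 0.1191] yaw -0.326 mid [0.498  0.0773] z [0.023  0.0294]
turner 2496 [ 0.5805 -0.1   ] [0.12 0.08] mean [ 0.5721 -0.1117] yaw 0.158 mid [ 0.4867 -0.1149] z [0.0238 0.0293]
turner blade rect [ 0.4067 -0.1361] [0.122 0.076]
spoon neck [[ 0.519  -0.0015  0.022 ]]
turner neck [[ 0.4732 -0.1266  0.022 ]]
bowl [[0.4572 0.0239 0.012 ]]
[[0.55  0.013 0.285]]
```

Call:
{"method": "step_arm", "body": {"commands": [{"dx": -0.002,"dy": -0.0025,"dz": 0.05,"roll": 0.6,"fingers": -0.2},{"dx": -0.002,"dy": -0.0025,"dz": 0.1,"roll": 0.6,"fingers": -0.2},{"dx": -0.002,"dy": -0.0025,"dz": 0.15,"roll": 0.6,"fingers": -0.2},{"dx": -0.002,"dy": -0.0025,"dz": 0.19,"roll": 0.6,"fingers": -0.2},{"dx": -0.002,"dy": -0.0025,"dz": 0.215,"roll": 0.6,"fingers": -0.2},{"dx": -0.002,"dy": -0.0025,"dz": 0.227,"roll": 0.6,"fingers": -0.2},{"dx": -0.002,"dy": -0.0025,"dz": 0.227,"roll": 0.6,"fingers": -0.2}]}}

```text
time: 3.02
tool_pos: [0.5278, -0.0057, 0.0038]
tcp_rot: [3.095, -0.538, -0.002]
wrist_force: [-0.7, 0.4, -0.3]
width: 0.596
grip_force: 0.0
```

Call:
{"method": "step_arm", "body": {"squeeze": 60, "commands": [{"fingers": 1},{"fingers": 1},{"fingers": 1},{"fingers": 1},{"fingers": 1},{"fingers": 1},{"fingers": 1},{"fingers": 1}]}}

```text
invalid input
```

```bash
python3 go.py 0.5295 -0.0048 0.16 -0.343 0.4687 0.3576 0.16 -0.126
```

```text
t 3.02 p [ 0.5278 -0.0057  0.0038] yaw -0.344 tilt [-1.5e-03 -1.0e-04 -1.0e+00] q6 1.86 w 0.596 g 0.0
d [ 0.0011 -0.0013 -0.1562] roll -0.1
d [-0.1791 -0.3208  0.    ] roll -12.4
```

Call:
{"method": "step_arm", "body": {"squeeze": 60, "commands": [{"dx": 0,"dy": 0,"dz": 0,"roll": 0,"fingers": 1},{"dx": 0,"dy": 0,"dz": 0,"roll": 0,"fingers": 1},{"dx": 0,"dy": 0,"dz": 0,"roll": 0,"fingers": 1},{"dx": 0,"dy": 0,"dz": 0,"roll": 0,"fingers": 1},{"dx": 0,"dy": 0,"dz": 0,"roll": 0,"fingers": 1},{"dx": 0,"dy": 0,"dz": 0,"roll": 0,"fingers": 1},{"dx": 0,"dy": 0,"dz": 0,"roll": 0,"fingers": 1}]}}

```text
time: 3.9
tool_pos: [0.5297, -0.0044, 0.0058]
tcp_rot: [-3.096, 0.535, -0.004]
wrist_force: [-0.4, -1.5, 6.2]
width: 0.121
grip_force: 61.0
```

Call:
{"method": "step_arm", "body": {"commands": [{"dx": 0,"dy": 0,"dz": -0.02,"roll": 0,"fingers": 1},{"dx": 0,"dy": 0,"dz": -0.06,"roll": 0,"fingers": 1},{"dx": 0,"dy": 0,"dz": -0.11,"roll": 0,"fingers": 1},{"dx": 0,"dy": 0,"dz": -0.14,"roll": 0,"fingers": 1}]}}

```text
time: 4.4
tool_pos: [0.5294, -0.0042, 0.1471]
tcp_rot: [-3.095, 0.535, -0.005]
wrist_force: [0.5, -0.4, -2.3]
width: 0.124
grip_force: 60.0
```

Call:
{"method": "step_arm", "body": {"commands": [{"dx": -0.015,"dy": -0.03,"dz": 0,"roll": -1,"fingers": 1},{"dx": -0.04,"dy": -0.075,"dz": 0,"roll": -3,"fingers": 1},{"dx": -0.07,"dy": -0.13,"dz": 0,"roll": -5,"fingers": 1},{"dx": -0.1,"dy": -0.185,"dz": 0,"roll": -7,"fingers": 1},{"dx": -0.13,"dy": -0.24,"dz": 0,"roll": -9,"fingers": 1},{"dx": -0.16,"dy": -0.29,"dz": 0,"roll": -11,"fingers": 1},{"dx": -0.178,"dy": -0.32,"dz": 0,"roll": -12.4,"fingers": 1},{"dx": -0.178,"dy": -0.32,"dz": 0,"roll": -12.4,"fingers": 1}]}}

```text
time: 5.4
tool_pos: [0.4671, 0.3593, 0.1441]
tcp_rot: [-3.135, 0.192, 0.0]
wrist_force: [0.7, -0.9, -0.7]
width: 0.124
grip_force: 60.0
```

```bash
python3 go.py 0.4687 0.3576 0.012 -0.126
python3 - <<'E'
from h import *
im,d=read_camera("wrist");cv2.imwrite("pics/w2.png",im)
E
```

```text
t 5.4 p [0.4671 0.3593 0.1441] yaw -0.122 tilt [-2.e-04  4.e-04 -1.e+00] q6 2.31 w 0.124 g 60.0
d [0.0018 0.0015 0.1321] roll 0.2
```

View pics/w2.png

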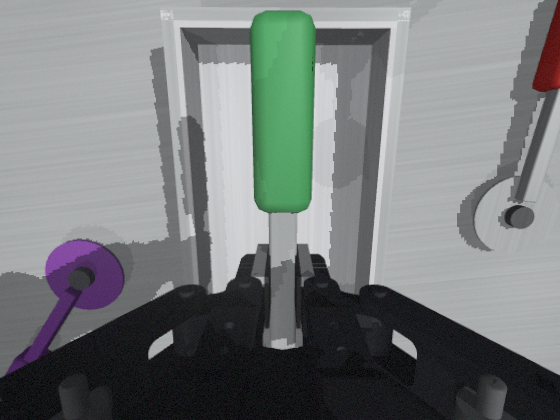

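The spoon is held centred and aligned over the pan (handle 283,110; pan rim from 165 to 405 px), so I lower it and release.

Call:
{"method": "step_arm", "body": {"commands": [{"dx": 0.002,"dy": 0.0015,"dz": 0.04,"roll": 0,"fingers": 1},{"dx": 0.002,"dy": 0.0015,"dz": 0.08,"roll": 0,"fingers": 1},{"dx": 0.002,"dy": 0.0015,"dz": 0.11,"roll": 0,"fingers": 1},{"dx": 0.002,"dy": 0.0015,"dz": 0.125,"roll": 0,"fingers": 1},{"dx": 0.002,"dy": 0.0015,"dz": 0.132,"roll": 0,"fingers": 1},{"dx": 0.002,"dy": 0.0015,"dz": 0.133,"roll": 0,"fingers": 1},{"dx": 0.002,"dy": 0.0015,"dz": 0.133,"roll": 0,"fingers": 1}]}}

```text
time: 6.32
tool_pos: [0.471, 0.3557, 0.0126]
tcp_rot: [-3.134, 0.198, -0.003]
wrist_force: [0.4, 0.8, -0.7]
width: 0.12
grip_force: 60.0
```

Call:
{"method": "step_arm", "body": {"commands": [{"dx": 0,"dy": 0,"dz": 0,"roll": 0,"fingers": 0.3},{"dx": 0,"dy": 0,"dz": 0,"roll": 0,"fingers": 0.3},{"dx": 0,"dy": 0,"dz": 0,"roll": 0,"fingers": 0.3},{"dx": 0,"dy": 0,"dz": 0,"roll": 0,"fingers": 0.3},{"dx": 0,"dy": 0,"dz": -0.05,"roll": 0,"fingers": 0.3},{"dx": 0,"dy": 0,"dz": -0.1,"roll": 0,"fingers": 0.3},{"dx": 0,"dy": 0,"dz": -0.16,"roll": 0,"fingers": -0.2},{"dx": 0,"dy": 0,"dz": -0.2,"roll": 0,"fingers": -0.2}]}}

```text
time: 7.32
tool_pos: [0.4709, 0.3557, 0.2148]
tcp_rot: [-3.133, 0.198, -0.005]
wrist_force: [-0.1, 0.7, 0.1]
width: 0.599
grip_force: 0.0
```

```bash
python3 go.py 0.501 0.1353 0.2 -0.214
```

```text
t 7.33 p [0.4709 0.3557 0.2148] yaw -0.126 tilt [ 0.0032  0.0022 -1.    ] q6 2.3 w 0.599 g 0.0
d [0.0576 0.2149 0.0144] roll 5.0
```

Call:
{"method": "step_arm", "body": {"commands": [{"dx": 0.058,"dy": 0.215,"dz": 0,"roll": 5,"fingers": -0.2},{"dx": 0.058,"dy": 0.215,"dz": 0,"roll": 5,"fingers": -0.2},{"dx": 0.058,"dy": 0.215,"dz": 0,"roll": 5,"fingers": -0.2},{"dx": 0.058,"dy": 0.215,"dz": 0,"roll": 5,"fingers": -0.2},{"dx": 0.058,"dy": 0.215,"dz": 0,"roll": 5,"fingers": -0.2},{"dx": 0.058,"dy": 0.215,"dz": 0,"roll": 5,"fingers": -0.2}]}}

```text
time: 8.07
tool_pos: [0.5004, 0.1349, 0.2113]
tcp_rot: [-3.123, 0.335, 0.0]
wrist_force: [0.2, 0.1, -0.3]
width: 0.6
grip_force: 0.0
```

```bash
cat > look.py <<'E'
from h import *
import sys
def meas(kind,off,z=.026):
    c=calibration("wrist");im,d=read_camera("wrist");P=cloud(c,d);P[d<=0]=0
    H,S,V=cv2.split(cv2.cvtColor(im,cv2.COLOR_BGR2HSV))
    m=(((H<8)|(H>172))&(S>120) if kind=="red" else (V<75))&(P[...,2]>.02)&(P[...,2]<.04)
    m[300:]=0
    # nearest component to image column 280
    n,l,st,ce=cv2.connectedComponentsWithStats(m.astype(np.uint8))
    k=min([i for i in range(1,n) if st[i,4]>600],key=lambda i:abs(ce[i][0]-280))
    p=P[l==k][:,:2];me=p.mean(0);w,v=np.linalg.eigh(np.cov((p-me).T));a=v[:,1]*np.sign(v[0,1])
    t=(p-me)@v[:,::-1];t[:,0]*=np.sign(v[0,1]);lo,hi=np.percentile(t[:,0],[.5,99.5]);ct=me+a*(lo+hi)/2
    y=np.arctan2(a[1],a[0]);mid=ct-off*a
    print(kind,ce[k].round(),st[k],"ctr",ct.round(4),"len",round(hi-lo,4),"wid",np.ptp(t[:,1]).round(4),"yaw",y.round(3),"mid",mid.round(4))
    # neck check: thin high points between
    near=(P[...,2]>.015)&(P[...,2]<.03)&(abs((P[...,:2]-mid)@a)<.02)&(abs((P[...,:2]-mid)@np.array([-a[1],a[0]]))<.02);near[300:]=0
    if near.sum()>20:
        q=P[near][:,:2];print("neck pts",near.sum(),"lateral offset",((q-mid)@np.array([-a[1],a[0]])).mean().round(4),"at",((q-mid)@a).mean().round(4))
    cv2.imwrite(f"pics/look_{kind}.png",im)
meas(sys.argv[1],float(sys.argv[2]))
E
python3 look.py red .0675; python3 go.py
```

```text
red [281. 121.] [ 269   84   25   76 1826] ctr [0.5673 0.1226] len 0.0719 wid 0.025 yaw -0.224 mid [0.5015 0.1375]
neck pts 406 lateral offset -0.0006 at 0.0004
t 8.12 p [0.5004 0.1353 0.2113] yaw -0.213 tilt [-1.e-04  5.e-04 -1.e+00] q6 2.0 w 0.596 g 0.0
```

View pics/look_red.png

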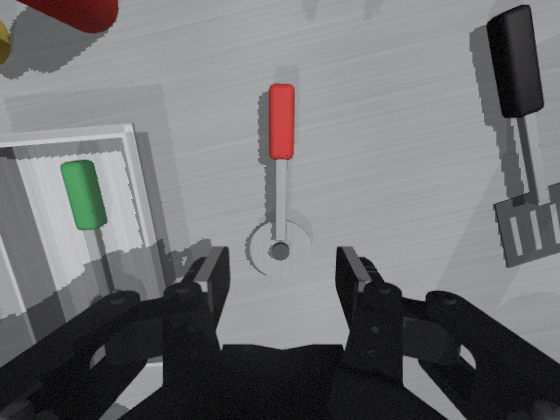

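The spoon lies in the pan (85,195), and the red cutter is centred below the gripper (handle 281,121; disc 280,250). Now I grasp it.

Call:
{"method": "step_arm", "body": {"commands": [{"dx": 0,"dy": -0.0015,"dz": 0.05,"roll": 0.5,"fingers": -0.2},{"dx": 0,"dy": -0.0015,"dz": 0.1,"roll": 0.5,"fingers": -0.2},{"dx": 0,"dy": -0.0015,"dz": 0.15,"roll": 0.5,"fingers": -0.2},{"dx": 0,"dy": -0.0015,"dz": 0.185,"roll": 0.5,"fingers": -0.2},{"dx": 0,"dy": -0.0015,"dz": 0.2,"roll": 0.5,"fingers": -0.2},{"dx": 0,"dy": -0.0015,"dz": 0.205,"roll": 0.5,"fingers": -0.2},{"dx": 0,"dy": -0.0015,"dz": 0.205,"roll": 0.5,"fingers": -0.2}]}}

```text
time: 9.0
tool_pos: [0.5019, 0.1366, 0.0073]
tcp_rot: [-3.122, 0.347, -0.003]
wrist_force: [0.6, 0.8, 0.0]
width: 0.598
grip_force: 0.0
```

Call:
{"method": "step_arm", "body": {"squeeze": 60, "commands": [{"dx": 0,"dy": 0,"dz": 0,"roll": 0,"fingers": 1},{"dx": 0,"dy": 0,"dz": 0,"roll": 0,"fingers": 1},{"dx": 0,"dy": 0,"dz": 0,"roll": 0,"fingers": 1},{"dx": 0,"dy": 0,"dz": 0,"roll": 0,"fingers": 1},{"dx": 0,"dy": 0,"dz": 0,"roll": 0,"fingers": 1},{"dx": 0,"dy": 0,"dz": 0,"roll": 0,"fingers": 1},{"dx": 0,"dy": 0,"dz": 0,"roll": 0,"fingers": 1}]}}

```text
time: 9.88
tool_pos: [0.5019, 0.1361, 0.0076]
tcp_rot: [-3.121, 0.348, -0.003]
wrist_force: [-1.5, 0.7, 6.8]
width: 0.12
grip_force: 61.0
```

Call:
{"method": "step_arm", "body": {"commands": [{"dx": 0,"dy": 0,"dz": -0.02,"roll": 0,"fingers": 1},{"dx": 0,"dy": 0,"dz": -0.06,"roll": 0,"fingers": 1},{"dx": 0,"dy": 0,"dz": -0.11,"roll": 0,"fingers": 1},{"dx": 0,"dy": 0,"dz": -0.14,"roll": 0,"fingers": 1}]}}

```text
time: 10.38
tool_pos: [0.5017, 0.1361, 0.1489]
tcp_rot: [-3.121, 0.349, -0.005]
wrist_force: [0.1, 0.4, -2.1]
width: 0.118
grip_force: 60.1
```

```bash
python3 go.py 0.461 -0.3543 0.146 -0.161
```

```text
t 10.38 p [0.5017 0.1361 0.1489] yaw -0.222 tilt [ 3.e-03  7.e-04 -1.e+00] q6 2.01 w 0.118 g 60.1
d [0.0684 0.4873 0.0024] roll -3.5
```

Call:
{"method": "step_arm", "body": {"commands": [{"dx": 0.004,"dy": 0.03,"dz": 0,"roll": 0,"fingers": 1},{"dx": 0.01,"dy": 0.07,"dz": 0,"roll": 0,"fingers": 1},{"dx": 0.018,"dy": 0.12,"dz": 0,"roll": 0,"fingers": 1},{"dx": 0.025,"dy": 0.175,"dz": 0,"roll": 0,"fingers": 1},{"dx": 0.032,"dy": 0.23,"dz": 0,"roll": 0,"fingers": 1},{"dx": 0.04,"dy": 0.285,"dz": 0,"roll": -1,"fingers": 1},{"dx": 0.048,"dy": 0.34,"dz": 0,"roll": -2,"fingers": 1},{"dx": 0.056,"dy": 0.395,"dz": 0,"roll": -3.5,"fingers": 1}]}}

```text
time: 11.38
tool_pos: [0.4676, -0.2634, 0.1461]
tcp_rot: [-3.131, 0.252, -0.0]
wrist_force: [0.3, 0.4, -0.9]
width: 0.117
grip_force: 60.1
```

```bash
python3 go.py 0.461 -0.3543 0.146 -0.161
```

```text
t 11.38 p [ 0.4676 -0.2634  0.1461] yaw -0.161 tilt [ 1.e-04  2.e-04 -1.e+00] q6 1.17 w 0.117 g 60.1
d [0.008  0.0908 0.0001] roll 0.0
```

Call:
{"method": "step_arm", "body": {"commands": [{"dx": 0.004,"dy": 0.04,"dz": 0,"roll": 0,"fingers": 1},{"dx": 0.007,"dy": 0.075,"dz": 0,"roll": 0,"fingers": 1},{"dx": 0.008,"dy": 0.091,"dz": 0,"roll": 0,"fingers": 1},{"dx": 0.008,"dy": 0.091,"dz": 0,"roll": 0,"fingers": 1}]}}

```text
time: 11.88
tool_pos: [0.4613, -0.353, 0.1459]
tcp_rot: [-3.13, 0.255, 0.001]
wrist_force: [-0.3, -0.1, -1.4]
width: 0.122
grip_force: 60.0
```

```bash
python3 go.py 0.461 -0.3543 0.013 -0.161; python3 -c "
from h import *
im,d=read_camera('wrist');cv2.imwrite('pics/w3.png',im)"
```

```text
t 11.88 p [ 0.4613 -0.353   0.1459] yaw -0.163 tilt [-5.e-04  9.e-04 -1.e+00] q6 1.04 w 0.122 g 60.0
d [0.     0.0014 0.1329] roll -0.1
```

View pics/w3.png

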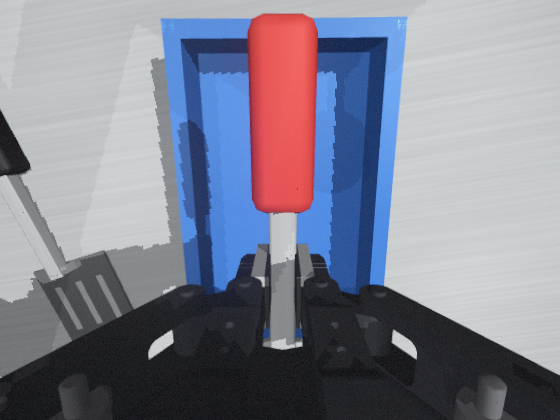

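The cutter is centred over the tub (handle 283,112; tub rim from 165 to 405 px). I lower it, release, and go back to the turner.

Call:
{"method": "step_arm", "body": {"commands": [{"dx": 0,"dy": 0.001,"dz": 0.04,"roll": 0,"fingers": 1},{"dx": 0,"dy": 0.001,"dz": 0.08,"roll": 0,"fingers": 1},{"dx": 0,"dy": 0.001,"dz": 0.11,"roll": 0,"fingers": 1},{"dx": 0,"dy": 0.001,"dz": 0.125,"roll": 0,"fingers": 1},{"dx": 0,"dy": 0.001,"dz": 0.132,"roll": 0,"fingers": 1},{"dx": 0,"dy": 0.001,"dz": 0.133,"roll": 0,"fingers": 1},{"dx": 0,"dy": 0.001,"dz": 0.133,"roll": 0,"fingers": 1}]}}

```text
time: 12.8
tool_pos: [0.4625, -0.3544, 0.0146]
tcp_rot: [3.13, -0.253, 0.003]
wrist_force: [-0.4, -0.1, -0.8]
width: 0.123
grip_force: 60.0
```

Call:
{"method": "step_arm", "body": {"commands": [{"dx": 0,"dy": 0,"dz": 0,"roll": 0,"fingers": 0.3},{"dx": 0,"dy": 0,"dz": 0,"roll": 0,"fingers": 0.3},{"dx": 0,"dy": 0,"dz": 0,"roll": 0,"fingers": 0.3},{"dx": 0,"dy": 0,"dz": 0,"roll": 0,"fingers": 0.3},{"dx": 0,"dy": 0,"dz": -0.05,"roll": 0,"fingers": 0.3},{"dx": 0,"dy": 0,"dz": -0.1,"roll": 0,"fingers": 0.3},{"dx": 0,"dy": 0,"dz": -0.16,"roll": 0,"fingers": -0.2},{"dx": 0,"dy": 0,"dz": -0.2,"roll": 0,"fingers": -0.2}]}}

```text
time: 13.8
tool_pos: [0.4623, -0.3545, 0.2168]
tcp_rot: [3.129, -0.253, 0.005]
wrist_force: [0.9, -0.4, 0.5]
width: 0.599
grip_force: 0.0
```

```bash
python3 go.py 0.4765 -0.126 0.21 0.155
```

```text
t 13.8 p [ 0.4623 -0.3545  0.2168] yaw -0.161 tilt [ 0.003  -0.0025 -1.    ] q6 1.04 w 0.599 g 0.0
d [-0.0227 -0.2278  0.0063] roll -18.1
```

Call:
{"method": "step_arm", "body": {"commands": [{"dx": -0.023,"dy": -0.228,"dz": 0,"roll": -18,"fingers": -0.2},{"dx": -0.023,"dy": -0.228,"dz": 0,"roll": -18,"fingers": -0.2},{"dx": -0.023,"dy": -0.228,"dz": 0,"roll": -18,"fingers": -0.2},{"dx": -0.023,"dy": -0.228,"dz": 0,"roll": -18,"fingers": -0.2},{"dx": -0.023,"dy": -0.228,"dz": 0,"roll": -18,"fingers": -0.2},{"dx": -0.023,"dy": -0.228,"dz": 0,"roll": -18,"fingers": -0.2},{"dx": -0.023,"dy": -0.228,"dz": 0,"roll": -18,"fingers": -0.2}]}}

```text
time: 14.68
tool_pos: [0.4754, -0.1262, 0.2133]
tcp_rot: [3.132, 0.238, -0.0]
wrist_force: [-0.0, -0.7, 0.9]
width: 0.597
grip_force: 0.0
```

```bash
python3 look.py black .095; python3 go.py
```

```text
black [285.  90.] [ 272   39   28  106 2802] ctr [ 0.5702 -0.1139] len 0.0963 wid 0.0266 yaw 0.139 mid [ 0.4761 -0.1271]
neck pts 421 lateral offset -0.0005 at 0.0006
t 14.72 p [ 0.4754 -0.1262  0.2132] yaw 0.151 tilt [-1.e-04 -2.e-04 -1.e+00] q6 1.11 w 0.601 g 0.0
```

View pics/look_black.png

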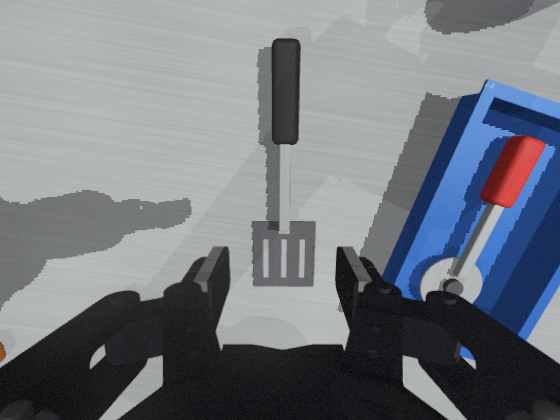

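The cutter lies flat in the tub (470,215), and the turner neck (285,185) is centred under the gripper.

Call:
{"method": "step_arm", "body": {"commands": [{"dx": 0.0005,"dy": 0.0013,"dz": 0.05,"roll": 0.6,"fingers": -0.2},{"dx": 0.0005,"dy": 0.0013,"dz": 0.1,"roll": 0.6,"fingers": -0.2},{"dx": 0.0005,"dy": 0.0013,"dz": 0.15,"roll": 0.6,"fingers": -0.2},{"dx": 0.0005,"dy": 0.0013,"dz": 0.185,"roll": 0.6,"fingers": -0.2},{"dx": 0.0005,"dy": 0.0013,"dz": 0.2,"roll": 0.6,"fingers": -0.2},{"dx": 0.0005,"dy": 0.0013,"dz": 0.207,"roll": 0.6,"fingers": -0.2},{"dx": 0.0005,"dy": 0.0013,"dz": 0.207,"roll": 0.6,"fingers": -0.2}]}}

```text
time: 15.6
tool_pos: [0.4769, -0.1268, 0.007]
tcp_rot: [3.133, 0.223, 0.002]
wrist_force: [0.6, -0.7, -0.0]
width: 0.599
grip_force: 0.0
```

Call:
{"method": "step_arm", "body": {"squeeze": 110, "commands": [{"dx": 0,"dy": 0,"dz": 0,"roll": 0,"fingers": 1},{"dx": 0,"dy": 0,"dz": 0,"roll": 0,"fingers": 1},{"dx": 0,"dy": 0,"dz": 0,"roll": 0,"fingers": 1},{"dx": 0,"dy": 0,"dz": 0,"roll": 0,"fingers": 1},{"dx": 0,"dy": 0,"dz": 0,"roll": 0,"fingers": 1},{"dx": 0,"dy": 0,"dz": 0,"roll": 0,"fingers": 1},{"dx": 0,"dy": 0,"dz": 0,"roll": 0,"fingers": 1},{"dx": 0,"dy": 0,"dz": 0,"roll": 0,"fingers": 1}]}}

```text
time: 16.6
tool_pos: [0.4772, -0.1266, 0.0078]
tcp_rot: [3.133, 0.224, 0.003]
wrist_force: [-1.5, 0.0, 5.3]
width: 0.107
grip_force: 108.1
```

Call:
{"method": "step_arm", "body": {"commands": [{"dx": 0,"dy": 0,"dz": -0.01,"roll": 0,"fingers": 1},{"dx": 0,"dy": 0,"dz": -0.03,"roll": 0,"fingers": 1},{"dx": 0,"dy": 0,"dz": -0.06,"roll": 0,"fingers": 1},{"dx": 0,"dy": 0,"dz": -0.1,"roll": 0,"fingers": 1},{"dx": 0,"dy": 0,"dz": -0.14,"roll": 0,"fingers": 1},{"dx": 0,"dy": 0,"dz": -0.17,"roll": 0,"fingers": 1},{"dx": 0,"dy": 0,"dz": -0.185,"roll": 0,"fingers": 1},{"dx": 0,"dy": 0,"dz": -0.185,"roll": 0,"fingers": 1}]}}

```text
time: 17.6
tool_pos: [0.4766, -0.1264, 0.1923]
tcp_rot: [3.133, 0.224, 0.003]
wrist_force: [0.1, -0.5, -1.7]
width: 0.107
grip_force: 107.7
```

```bash
python3 go.py 0.664 -0.0044 0.1935 0.262
```

```text
t 17.6 p [ 0.4766 -0.1264  0.1923] yaw 0.143 tilt [ 2.1e-03 -7.0e-04 -1.0e+00] q6 1.12 w 0.107 g 107.7
d [ 0.2028 -0.0941 -0.0009] roll -6.8
```

Call:
{"method": "step_arm", "body": {"commands": [{"dx": 0.02,"dy": -0.01,"dz": 0,"roll": -0.7,"fingers": 1},{"dx": 0.055,"dy": -0.025,"dz": 0,"roll": -2,"fingers": 1},{"dx": 0.095,"dy": -0.045,"dz": 0,"roll": -3.3,"fingers": 1},{"dx": 0.135,"dy": -0.063,"dz": 0,"roll": -4.6,"fingers": 1},{"dx": 0.17,"dy": -0.079,"dz": 0,"roll": -5.8,"fingers": 1},{"dx": 0.193,"dy": -0.09,"dz": -0.001,"roll": -6.5,"fingers": 1},{"dx": 0.203,"dy": -0.094,"dz": -0.001,"roll": -6.8,"fingers": 1},{"dx": 0.203,"dy": -0.094,"dz": -0.001,"roll": -6.8,"fingers": 1}]}}

```text
time: 18.6
tool_pos: [0.6634, -0.0037, 0.1905]
tcp_rot: [-3.114, -0.411, 0.004]
wrist_force: [0.3, -0.4, -1.7]
width: 0.108
grip_force: 107.8
```

```bash
cat > fin.py <<'E'
from h import *
c=calibration("wrist");im,d=read_camera("wrist");P=cloud(c,d);P[d<=0]=0
H,S,V=cv2.split(cv2.cvtColor(im,cv2.COLOR_BGR2HSV))
def cc(m):
    n,l,st,ce=cv2.connectedComponentsWithStats(m.astype(np.uint8));return l==1+np.argmax(st[1:,4])
m=cc((H>18)&(H<38)&(S>100)&(P[...,2]<.05));r=cv2.minAreaRect(onz(c,np.argwhere(m)[:,::-1],.002)[:,:2].astype(np.float32));print("mat wrist",np.round(r,4) if 0 else r)
for n in("wrist","top","scene"):
    if n!="wrist":
        c=calibration(n);im,d=read_camera(n);P=cloud(c,d);P[d<=0]=0;V=im.max(2)
    h=(V<80)&(P[...,2]>.17)&(P[...,2]<.235)&(P[...,0]>.700)&(P[...,0]<.85)&(abs(P[...,1]-.02)<.06)
    if h.sum()<20: print(n,"none");continue
    p=P[cc(h)];me=p.mean(0);w,v=np.linalg.eigh(np.cov((p-me).T));a=v[:,2]*np.sign(v[0,2]);t=(p-me)@a;lo,hi=np.percentile(t,[1,99])
    print(n,len(p),"ctr",(me+a*(lo+hi)/2).round(4),"len",round(hi-lo,4),"axis",a.round(3),"yaw",np.arctan2(a[1],a[0]).round(3),"z pct",np.percentile(p[:,2],[2,50,98]).round(4))
    cv2.imwrite(f"pics/fin_{n}.png",im)
E
python3 fin.py; python3 go.py 0.664 -0.0044 0.1935 0.262
```

```text
mat wrist ((0.7666763067245483, -0.020181745290756226), (0.09932267665863037, 0.015650464221835136), 14.964213371276855)
wrist 12593 ctr [0.7369 0.0165 0.2098] len 0.0601 axis [ 0.966  0.258 -0.001] yaw 0.26 z pct [0.2057 0.2101 0.2117]
top none
scene 583 ctr [0.7539 0.0285 0.2016] len 0.0981 axis [ 0.976  0.214 -0.028] yaw 0.216 z pct [0.1862 0.2036 0.2107]
t 18.75 p [ 0.6627 -0.0048  0.1917] yaw 0.261 tilt [-1.4e-03 -2.0e-04 -1.0e+00] q6 1.27 w 0.104 g 107.8
d [ 0.0013 -0.0001 -0.0018] roll -0.1
```

View pics/fin_scene.png

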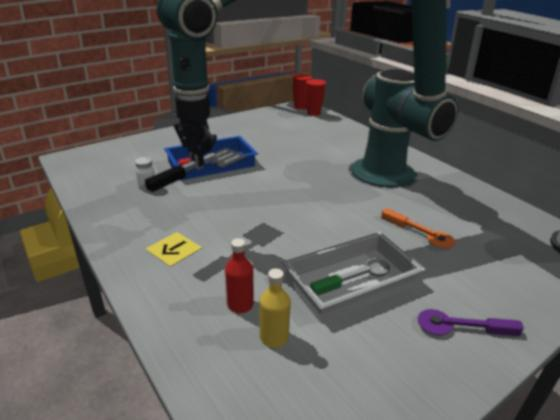

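The scene view shows the turner held level with its black handle (165,178) pointing along the arrow, the spoon in the pan (350,275) and the bottles untouched. The handle top measures 0.2105 m and should be 0.214 m, so I raise it 3 mm, move 1 mm forward, and let it settle.

Call:
{"method": "step_arm", "body": {"commands": [{"dx": 0.001,"dy": 0,"dz": -0.003,"roll": 0,"fingers": 1},{"dx": 0.001,"dy": 0,"dz": -0.003,"roll": 0,"fingers": 1},{"dx": 0.001,"dy": 0,"dz": -0.003,"roll": 0,"fingers": 1},{"dx": 0.001,"dy": 0,"dz": -0.003,"roll": 0,"fingers": 1},{"dx": 0.001,"dy": 0,"dz": -0.003,"roll": 0,"fingers": 1},{"dx": 0.001,"dy": 0,"dz": -0.003,"roll": 0,"fingers": 1},{"dx": 0.001,"dy": 0,"dz": -0.003,"roll": 0,"fingers": 1},{"dx": 0.001,"dy": 0,"dz": -0.003,"roll": 0,"fingers": 1}]}}

```text
time: 19.75
tool_pos: [0.6647, -0.0041, 0.1953]
tcp_rot: [3.115, 0.409, -0.0]
wrist_force: [-0.8, -1.0, -1.8]
width: 0.107
grip_force: 107.8
```

```bash
python3 fin.py; python3 go.py 0.664 -0.0044 0.1945 0.262
```

```text
mat wrist ((0.7670183777809143, -0.020445184782147408), (0.09929317235946655, 0.014893174171447754), 14.846107482910156)
wrist 12590 ctr [0.738  0.0161 0.2148] len 0.06 axis [0.967 0.256 0.003] yaw 0.259 z pct [0.2107 0.2151 0.2166]
top none
scene 589 ctr [0.7551 0.0287 0.2057] len 0.0991 axis [ 0.975  0.221 -0.016] yaw 0.223 z pct [0.1903 0.2076 0.2147]
t 19.9 p [ 0.6646 -0.0041  0.1953] yaw 0.261 tilt [-0. -0. -1.] q6 1.27 w 0.107 g 107.8
d [-0.0007  0.0001  0.0008] roll -0.0
```

Handle top is at about 0.2145 m, level, with yaw 0.26. Handing in.

```bash
python3 -c "
from h import *
print(finish_job())"
```

```text
the job is handed in; nothing more can be done
None
```

I handed the job in at about 20 s, with no verdict returned: the spoon lies in the steel pan, the cutter in the blue tub, and the arm is holding the turner level over the mat at about 20 cm, handle along the arrow (yaw 0.26), with the bottles and shaker never approached.

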